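# Reset the turning chuck stand to the marked size

### The job

Get the chuck stand ready for the next blank: first clear every wooden offcut off its plate into the scrap tray. Then turn the orange lock knob counterclockwise until it clicks over to released, turn the knurled collar ring until its yellow bar clicks in at the red mark, and turn the lock knob back until it clicks over to locked. Leave all offcuts lying in the tray and do not knock the other things on the bench about.

Things in the scene. Friction and masses are not known exactly. Their poses are not given: they have to be found in the camera images.
- stand: heavy grey chuck stand bolted to the bench, it does not move: a plate 220 x 280 mm, 14 mm thick. Origin: centre of the plate's underside, on the bench; z up. In its frame the collar's axis stands at (0, 45 mm) and the lock knob's axis at (-25, -95 mm)
- collar_axis (a point): point on the vertical axis of the fixed steel barrel at mid-height of the collar, 48 mm above the bench. The barrel rises from the plate, passes through the collar and ends in small chuck jaws, 77 mm above the bench and no wider than 42 mm above the collar
- collar (a joint): angle (rad) of the knurled aluminium collar ring around the fixed barrel: outer diameter 60 mm, from 36 to 60 mm above the bench; grows counterclockwise seen from above. It clicks into rest at 0, 0.6, 1.2 and 1.8 (end stops just beyond); 1.2 is the red mark. It starts anywhere from 0 to 0.62, perhaps between clicks; once touched and let go it springs to the nearest one. Passing a click takes about 0.3 N m
- bar_tip (a point): free end of the yellow bar (10 mm thick, 46 mm above the bench) that sticks out radially from the collar to 83 mm from the axis and turns with it; an offcut in its way blocks it. Seen from collar_axis it gives the direction the bar points
- red_mark (a point): centre of the broad red mark (22 x 10 mm) painted on the plate, 95 mm from the collar's axis; the other three clicks have thin white marks. The bar points at it when joint collar is 1.2
- lock (a joint): angle (rad) of the lock knob on the plate, counterclockwise from above: 0 is locked (its bar in line with the white line painted beside it), 1.2 is released; both are end stops. A click in between: past about 0.6 it springs on to the other rest, short of it it springs back; it takes about 0.15 N m
- lock_grip (a point): centre of the knob's orange grip bar, 52 mm above the bench, on the knob's axis; the bar is 44 mm long, 14 mm thick and 30 mm high (36 to 66 mm above the bench, on a round foot 48 mm wide). This frame turns with the knob: x runs along the bar, y across its thickness
- tray: open pale wooden scrap tray, does not move, 190 mm (its x) by 240 mm (its y), 45 mm high, walls and floor 6 mm thick; origin at the centre of its underside
- offcut0: pale wooden offcut, an eight-sided prism 32 mm across its flats and 38 mm high, about 30 g, standing on the stand's plate at the start. Origin at its centre, z along the prism; flats face its x and y and every 45 degrees
- offcut1: dark wooden offcut, an eight-sided prism 32 mm across its flats and 38 mm high, about 30 g, standing on the stand's plate at the start. Origin at its centre, z along the prism; flats face its x and y and every 45 degrees; absent in some runs
- offcut2: mid-brown wooden offcut, an eight-sided prism 32 mm across its flats and 38 mm high, about 30 g, standing on the stand's plate at the start. Origin at its centre, z along the prism; flats face its x and y and every 45 degrees; absent in some runs
- offcut3: pale wooden offcut, an eight-sided prism 32 mm across its flats and 38 mm high, about 30 g, standing on the stand's plate at the start. Origin at its centre, z along the prism; flats face its x and y and every 45 degrees; absent in some runs
- offcut4: brown wooden offcut, an eight-sided prism 32 mm across its flats and 38 mm high, about 30 g, standing on the stand's plate at the start. Origin at its centre, z along the prism; flats face its x and y and every 45 degrees; absent in some runs
- offcut5: mid-brown wooden offcut, an eight-sided prism 32 mm across its flats and 38 mm high, about 30 g, standing on the stand's plate at the start. Origin at its centre, z along the prism; flats face its x and y and every 45 degrees; absent in some runs
- paint_jar: closed glass jar with blue cap, 56 mm across, 60 high, standing beside the chuck stand's far side; bystander. Origin under its middle
- caliper: dark steel turner's caliper lying flat, about 130 x 75 mm, 12 high, on the robot's side of the tray; bystander. Origin under its middle
- sanding_block: cork block 50 x 100 x 30 mm, beyond the tray; bystander. Origin under its middle
- wax_tin: flat closed tin, 80 mm across, 35 high; bystander. Origin under its middle
- mallet: wooden mallet lying down, head 64 mm thick; bystander. Origin under its middle
- screwdriver: red-handled screwdriver, lying, 240 mm long; bystander. Origin under its middle

How it is judged:
By the outcome, as a careful person would: the job done as asked, in the order asked, and still so for the second after the job is handed in, with the robot touching nothing.
Of offcut1, offcut2, offcut3, offcut4, offcut5 only 3 to 5 are there at a start; the rules pass over those that are not, and their reading is None.
At some moment in a run one of offcut0, offcut1, offcut2, offcut3, offcut4, offcut5 may be knocked a few centimetres aside while the robot is not near it.
Once in a run the grip may slacken for a moment while it holds something.
It also fails if it takes over 210 s, if anything falls off the work surface, if the arm or the gripper's body presses on something with over 40 N, if the wrist force passes 120 N, or if a joint passes its speed limit or range.

### The arm

A 7-joint arm with a two-finger parallel gripper is mounted at the origin on the work surface. World frame = base frame: x ahead of the robot, y to its left, z up, the work surface at z = 0. Lengths are in m, angles in rad, forces in N, time in s.
With the tool pointing down it reaches from about 0.4 to 0.875 m from the base axis. Payload 19.3 kg.
Tool frame: the origin (TCP) lies at the very end of the fingers, on their centre line; the grasp point (between the pads) lies bot.tcp_to_grasp behind it (bot.tcp_to_grasp is the distance from the TCP to the grasp point, in m); z points along the fingers, y is the direction in which the jaws open and shut (so a half turn about z gives the same grasp; the last joint's range is limited). The gripper opens to 85 mm and grips with 20 to 120 N. Pads are 22 mm wide; open, the fingers measure 114 mm over their backs; the gripper's body (76 mm by 85 mm) begins 54 mm behind the grasp point. The pads swing forward as they close: fully open they stand 13 mm farther back than shut.
Start: joints at [1.22, 0.521, -0.036, 1.599, 0.021, 1.021, -0.113], TCP at [0.173, -0.601, 0.231] pointing down, gripper open.
Joint ranges: [-2.91, 2.91], [-0.3, 2.13], [-1.5, 1.42], [0.17, 2.43], [-1.26, 4.41], [0.16, 1.93], [-2.52, 2.52]. Speed limits (rad/s): [1.89, 1.89, 2.39, 2.39, 3.01, 3.01, 3.01].

### API

Orientations are given as [roll, pitch, yaw] about the fixed x, y, z axes, in that order (R = Rz(yaw) Ry(pitch) Rx(roll)).
In Python, from workcell import bot gives the robot as it stands.
- The arm moves only by the tool servo_tool, never from a script. Its argument "targets" is a list of rows, each a list of 2 entries, a list of its own where there are three numbers: the shift along the tool's x, y, z in units of 0.05 m (1.0 is 0.05 m), then the turn about the tool's z in units of 5 degrees (1.0 is 5 degrees). A call has 1 to 12 rows; each row shifts and turns the commanded pose from where the row before left it, along the tool's axes as they then stand; what a row does not reach is not made up. A row lasts 1/8 s, in which the tool goes at most 62.5 mm and 10.7 degrees, less where a joint would pass 70% of its speed; a pose out of reach is approached as far as the arm can. A call with a number of a shift or a turn outside -1 to 1 is refused whole. A call with a gripper value outside its range is refused whole. "gripper" is the opening, from -1 (shut) to 1 (fully open), so that 0 is half open, set as the call begins (left out, the last holds). The fingers move at their own pace and stop on an object; "newtons" is the grip in N (left out, the last holds). Time passes only in rows, so rows that do not move let the fingers close. It gives the time, the measured TCP pose, the force and the opening at its end, in the units of the state.
- bot.observe(): the state, without advancing time (a new reading comes with each control period).
- bot.grab_frame(name): name is "side" or "top" or "wrist"; returns the picture (420x560x3 uint8, blue, green, red); there is no depth.
- bot.get_calibration(name): a dict with "fx", "fy", "cx", "cy" (pixels), "k1" (the pictures are not rectified: a ray, as slopes to the right and down, at radius r is drawn at 1 + k1 r^2 times it, then the intrinsics apply), "pose" (4x4, takes a point from camera to world coordinates). Camera axes: x right, y up, looking along -z (the intrinsics and any distortion apply to the point x, -y, -z); pixel columns grow to the right and rows downward; lengths in m; the calibration is good to about 2 mm. A picture is of the moment at which its call begins: read the wrist's pose just before it. get_calibration takes no time and is no camera call; for the wrist camera it gives the pose at the moment of the call.
- bot.job_done(): hands the job in, once; it reports no verdict.
The state is a dict: "clock": time; "qpos": joint angles; "qd": joint speeds; "joint_efforts": joint torques, N m; "position": TCP position; "tool_rot": TCP orientation; "force": force on the tool from outside, world axes, zero at the start; "moment": the same for the moment, N m; "grip_width": finger opening in m.
Only numpy, scipy, OpenCV 4.12 (cv2) and the standard library are available. Lean on these libraries where they do the work, as an engineer would, in place of code of your own. Each camera call takes 0.05 s, during which the arm holds its last target.

## Working session

There is one attempt and no reset: what is moved stays moved. The work goes in short steps, Python scripts to look and compute and a tool call to move; the robot and the scene stay as the last step left them, time stands still between calls to the robot, and variables do not carry over. Pictures are saved under pics/ and viewed, and the job is handed in when it is done.

Besides the shell and the picture viewer there is one more tool, called after "Call:" as name(argument=value, ...), one argument or row to a line, values as JSON. servo_tool: Moves the arm, as the interface text tells. Its arguments: {"type":"object","properties":{"targets":{"type":"array","items":{"type":"array"}},"gripper":{"type":"number"},"newtons":{"type":"number"}},"required":["targets"]}

```bash
ls; mkdir -p pics
python3 - <<'E'
from workcell import bot
import cv2
o=bot.observe()
for k,v in o.items(): print(k,v)
print(bot.tcp_to_grasp)
for n in ["side","top","wrist"]:
    c=bot.get_calibration(n); print(n,c)
    cv2.imwrite(f"pics/a_{n}.png",bot.grab_frame(n))
E
```

```text
pics
clock 0.0
qpos [ 1.21979757  0.52203478 -0.03634291  1.59996197  0.02119376  1.02108126
 -0.11278893]
qd [-0.00154219  0.00058817 -0.00091295 -0.00082877  0.00076048  0.00233602
 -0.00071363]
joint_efforts [-9.09132923e-04 -9.27109051e+01  1.97985917e+00 -3.69927156e+01
  1.79225137e-02  8.22554401e-03 -1.16330054e-05]
position [ 0.17309275 -0.60022836  0.23072909]
tool_rot [-3.14049379e+00  6.36680422e-05  2.80809243e-01]
force [-0.56151474  0.45462727  0.50153186]
moment [-0.01572455 -0.02772007 -0.02861455]
grip_width 0.08551470516978132
0.0187
side {'fx': 394.2235282508344, 'fy': 394.2235282508344, 'cx': 275.3964494024279, 'cy': 216.01962721790574, 'k1': 0.006613154633720578, 'pose': array([[-0.73313854,  0.40571587, -0.54580446, -0.01100698],
       [-0.67998942, -0.42426293,  0.59800949,  0.65040876],
       [ 0.01105734,  0.80956507,  0.586926  ,  0.6734267 ],
       [ 0.        ,  0.        ,  0.        ,  1.        ]])}
top {'fx': 397.6825073893979, 'fy': 397.6825073893979, 'cx': 276.3301163383544, 'cy': 203.37606607629655, 'k1': 0.023137204525760516, 'pose': array([[ 0.00606374,  0.98705547, -0.16026455,  0.39249074],
       [-0.99997272,  0.00666131,  0.00319167,  0.02438884],
       [ 0.00421793,  0.16024082,  0.98706894,  1.10697262],
       [ 0.        ,  0.        ,  0.        ,  1.        ]])}
wrist {'fx': 316.9828927227969, 'fy': 316.9828927227969, 'cx': 277.78481913935497, 'cy': 212.87056800476037, 'k1': -0.05835411223050562, 'pose': array([[ 0.27618381,  0.92386289,  0.26495257,  0.23977755],
       [-0.96110431,  0.26577034,  0.0751308 , -0.5808462 ],
       [-0.00100597, -0.27539697,  0.96133007,  0.37365524],
       [ 0.        ,  0.        ,  0.        ,  1.        ]])}
```

View pics/a_top.png

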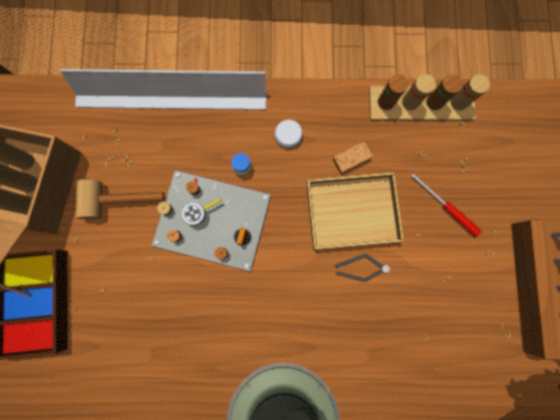

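View pics/a_side.png

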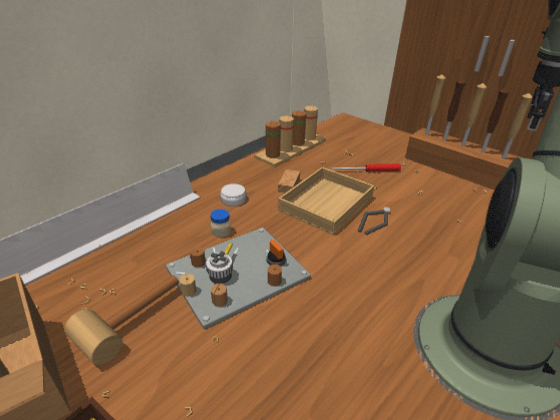

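View pics/a_wrist.png

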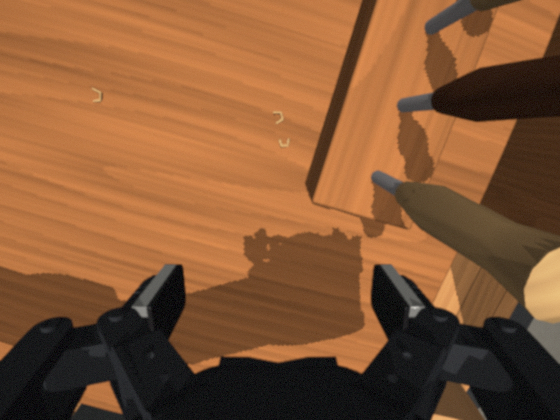

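```bash
cat > h.py <<'E'
import numpy as np, cv2
from workcell import bot
def K(c): return np.array([[c['fx'],0,c['cx']],[0,c['fy'],c['cy']],[0,0,1.]])
def proj(c,P):
    P=np.atleast_2d(P); T=np.linalg.inv(c['pose']); q=P@T[:3,:3].T+T[:3,3]
    q=q*[1,-1,-1]
    return cv2.projectPoints(q,np.zeros(3),np.zeros(3),K(c),np.array([c['k1'],0,0,0,0.]))[0][:,0]
def ray(c,uv):
    n=cv2.undistortPoints(np.array([[uv]],float),K(c),np.array([c['k1'],0,0,0,0.]))[0,0]
    d=c['pose'][:3,:3]@np.array([n[0],-n[1],-1.]); return c['pose'][:3,3],d/np.linalg.norm(d)
def atz(c,uv,z):
    o,d=ray(c,uv); return o+d*(z-o[2])/d[2]
def tri(obs):
    A=np.zeros((3,3));b=np.zeros(3);R=[]
    for c,uv in obs:
        o,d=ray(c,uv);M=np.eye(3)-np.outer(d,d);A+=M;b+=M@o;R.append((o,M))
    p=np.linalg.solve(A,b); return p,[np.linalg.norm(M@(p-o)) for o,M in R]
def shot(name,tag,crop=None,s=1):
    c=bot.get_calibration(name); im=bot.grab_frame(name)
    cv2.imwrite(f"pics/{tag}_raw.png",im)
    if crop:
        x0,y0,x1,y1=crop; im=im[y0:y1,x0:x1]
    cv2.imwrite(f"pics/{tag}.png",cv2.resize(im,None,fx=s,fy=s,interpolation=cv2.INTER_CUBIC)); return c
E
python3 - <<'E'
import cv2
t=cv2.imread('pics/a_top.png')[155:285,140:290]; cv2.imwrite('pics/b_top.png',cv2.resize(t,None,fx=4.5,fy=4.5,interpolation=cv2.INTER_CUBIC))
t=cv2.imread('pics/a_side.png')[205:330,160:320]; cv2.imwrite('pics/b_side.png',cv2.resize(t,None,fx=4.5,fy=4.5,interpolation=cv2.INTER_CUBIC))
E
```

```text
(no output)
```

View pics/b_top.png

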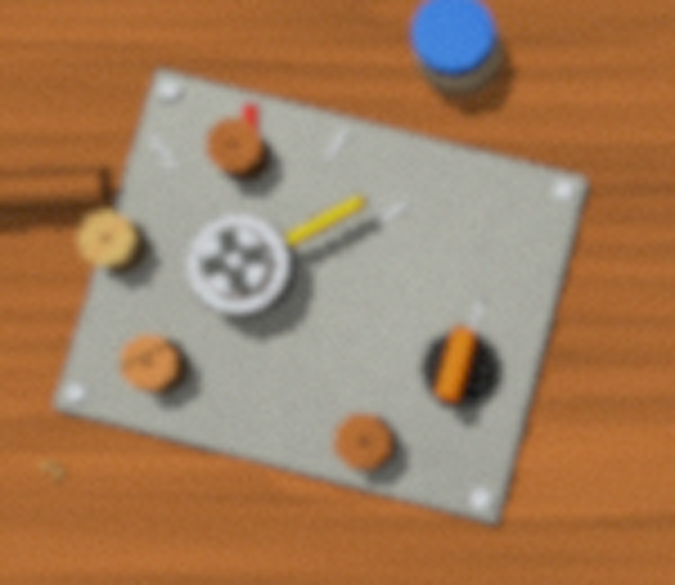

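View pics/b_side.png

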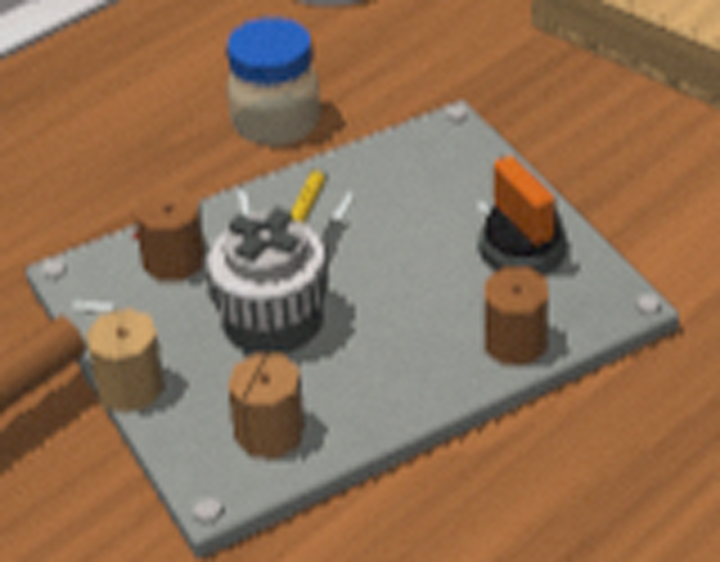

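Run:
```python
from h import *
ct=bot.get_calibration('top');cs=bot.get_calibration('side')
T=lambda x,y:(140+(x+.5)/4.5-.5,155+(y+.5)/4.5-.5)
S=lambda x,y:(160+(x+.5)/4.5-.5,205+(y+.5)/4.5-.5)
obs=dict(A=((236,146),(168,209)),pale=((107,239),(124,333)),C=((151,362),(265,379)),D=((363,441),(517,290)),chuck=((236,258),(263,232)),knob=((457,365),(524,190)),bartip=((360,202),(320,176)),
 scrBL=((73,390),(208,510)),scrTL=((170,90),(54,268)),scrTR=((563,188),(456,114)),scrBR=((480,497),(648,304)),jar=((454,38),(270,42)))
for k,(a,b) in obs.items():
    p,e=tri([(ct,T(*a)),(cs,S(*b))]); print(k,p.round(4),np.round(e,4))
# plate corners at z=.014 from top
cor=[atz(ct,T(*q),.014) for q in [(158,70),(588,178),(498,522),(57,405)]]
print(np.round(cor,4)); 
c=np.array(cor); print(np.mean(c,0), [np.linalg.norm(c[i]-c[(i+1)%4]) for i in range(4)])
# stand frame: x: short 220, y 280 ; tray
tr=[(310,181),(396,175),(401,241),(316,249)]
t=np.array([atz(ct,q,.045) for q in tr]); print(t.round(3),t.mean(0),[np.linalg.norm(t[i]-t[(i+1)%4]) for i in range(4)])
print('caliper,block',atz(ct,(362,267),.01),atz(ct,(352,157),.03),atz(ct,(163,197),.03))
```

```text
A [0.6074 0.2494 0.0498] [0.0001 0.0001]
pale [0.5495 0.3226 0.051 ] [0.0009 0.0009]
C [0.477  0.294  0.0492] [0.0003 0.0003]
D [0.4311 0.1675 0.0501] [0.0006 0.0006]
chuck [0.5363 0.2419 0.0724] [0.0001 0.0001]
knob [0.4759 0.1132 0.0563] [0.0001 0.0001]
bartip [0.5734 0.1736 0.0466] [0.0011 0.0011]
scrBL [0.4612 0.3476 0.0153] [0.0021 0.0021]
scrTL [0.6495 0.299  0.014 ] [0.0006 0.0006]
scrTR [0.5887 0.0527 0.0131] [0.0012 0.0012]
scrBR [0.3989 0.1006 0.0149] [0.0012 0.0012]
jar [0.6737 0.1196 0.0586] [0.001 0.001]
[[0.6627 0.3074 0.014 ]
 [0.5959 0.0379 0.014 ]
 [0.3851 0.0903 0.014 ]
 [0.4537 0.3586 0.014 ]]
[0.52435177 0.19854863 0.014     ] [np.float64(0.2776572279563081), np.float64(0.21723552928545434), np.float64(0.2769492600678059), np.float64(0.21518014303370955)]
[[ 0.627 -0.071  0.045]
 [ 0.646 -0.306  0.045]
 [ 0.466 -0.311  0.045]
 [ 0.443 -0.085  0.045]] [ 0.54544187 -0.19325479  0.045     ] [np.float64(0.23590876585644527), np.float64(0.18011367304840042), np.float64(0.22747653717114003), np.float64(0.18512537029806067)]
caliper,block [ 0.39673507 -0.21339886  0.01      ] [ 0.70012301 -0.18983561  0.03      ] [0.58296842 0.33178891 0.03      ]
```

```bash
cat >> h.py <<'E'
from scipy.spatial.transform import Rotation as Ro
def plan(p,yaw=None):
    o=bot.observe(); R=Ro.from_euler('xyz',o['tool_rot']).as_matrix()
    d=R.T@(np.array(p)-o['position'])/.05
    cur=np.arctan2(R[1,0],R[0,0])
    t=0 if yaw is None else -np.degrees((yaw-cur+np.pi)%(2*np.pi)-np.pi)/5
    print('from',np.round(o['position'],4),'yaw',round(cur,3),'shift units',d.round(2),'turn units',round(t,2),'t',round(o['clock'],1),'gw',round(o['grip_width'],4),'F',np.round(o['force'],1),'q7',round(o['qpos'][6],2))
E
sed -i 's/^/ /;s/^ //' h.py
```

Call:
servo_tool(
  targets=[
    [[0.62,-0.85,-0.09],0],
    [[0.62,-0.85,-0.09],0],
    [[0.62,-0.85,-0.09],0],
    [[0.62,-0.85,-0.09],0],
    [[0.62,-0.85,-0.09],0],
    [[0.62,-0.85,-0.09],0],
    [[0.62,-0.85,-0.09],0],
    [[0.62,-0.85,-0.09],0],
  ],
)

```text
clock: 1.15
position: [0.3175, -0.2035, 0.2675]
tool_rot: [3.141, -0.0, 0.281]
force: [0.6, -0.1, 0.9]
grip_width: 0.0852
```

Tracking is good; continue.

Call:
servo_tool(
  targets=[
    [[0.62,-0.85,-0.09],0],
    [[0.62,-0.85,-0.09],0],
    [[0.62,-0.85,-0.09],0],
    [[0.62,-0.85,-0.09],0],
    [[0.62,-0.85,-0.09],0],
    [[0.62,-0.85,-0.09],0],
    [[0.62,-0.85,-0.09],0],
    [[0.62,-0.85,-0.09],0],
    [[0,0,0],0],
    [[0,0,0],0],
  ],
)

```text
clock: 2.4
position: [0.4611, 0.1899, 0.3029]
tool_rot: [3.141, 0.001, 0.281]
force: [-0.2, -0.4, -1.4]
grip_width: 0.0854
```

Run:
```python
from h import *
shot('wrist','c_wrist',None,1.4); plan([.607,.249,.12],0)
```

```text
from [0.4612 0.1894 0.3031] yaw 0.28 shift units [ 3.13 -0.34  3.66] turn units 3.21 t 2.5 gw 0.0854 F [ 0.5 -0.4 -0.3] q7 -1.99
```

View pics/c_wrist.png

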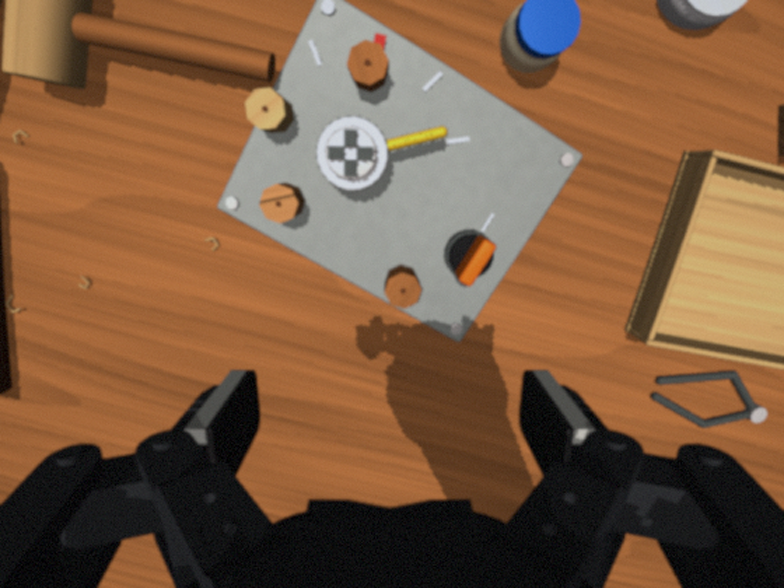

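Run:
```python
from h import *
im=cv2.imread('pics/c_wrist_raw.png')
L=[(263,46),(190,78),(200,145),(288,205)]
t=[cv2.resize(im[v-22:v+22,u-22:u+22],(390,290*390//390),interpolation=cv2.INTER_CUBIC) if 0 else cv2.resize(im[v-22:v+22,u-22:u+22],(300,300),interpolation=cv2.INTER_CUBIC) for u,v in L]
cv2.imwrite('pics/d.png',np.vstack([np.hstack(t[:2]),np.hstack(t[2:])]))
```

```text
(no output)
```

View pics/d.png

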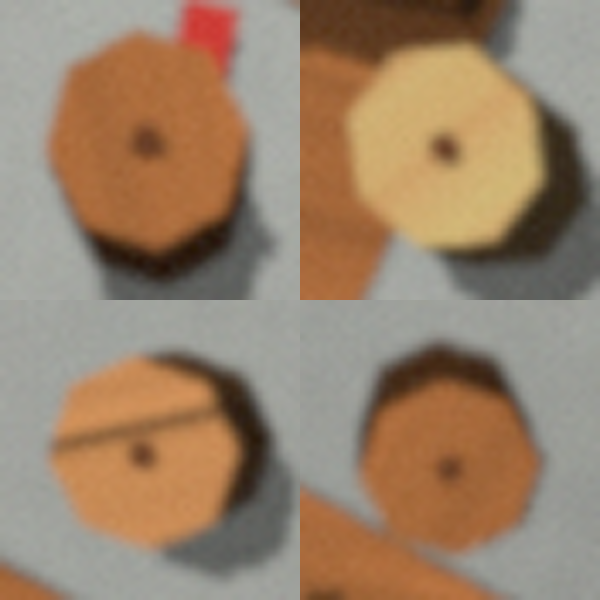

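Run:
```python
from h import *
ct=bot.get_calibration('top');cs=bot.get_calibration('side');cw=bot.get_calibration('wrist')
T=lambda x,y:(140+(x+.5)/4.5-.5,155+(y+.5)/4.5-.5)
S=lambda x,y:(160+(x+.5)/4.5-.5,205+(y+.5)/4.5-.5)
k=300/44
obs=dict(A=((236,146),(168,209),(241+147/k,24+140/k)),pale=((107,239),(124,333),(168+145/k,56+148/k)),C=((151,362),(265,379),(178+143/k,123+155/k)),D=((363,441),(517,290),(266+150/k,183+168/k)))
for n,(a,b,w) in obs.items():
    p,e=tri([(ct,T(*a)),(cs,S(*b)),(cw,w)]); print(n,p.round(4),np.round(e,4), atz(cw,w,.052).round(4),atz(ct,T(*a),.052).round(4))
plan([.4311,.1675,.15],3.07)
```

```text
A [0.607  0.2494 0.05  ] [0.0003 0.0003 0.0005] [0.6062 0.2493 0.052 ] [0.6069 0.2488 0.052 ]
pale [0.5491 0.3226 0.0512] [0.0011 0.0007 0.0004] [0.5487 0.3223 0.052 ] [0.55  0.323 0.052]
C [0.4759 0.2942 0.0505] [0.0013 0.0003 0.0012] [0.4749 0.2941 0.052 ] [0.477  0.2934 0.052 ]
D [0.4304 0.1675 0.0511] [0.0013 0.0005 0.0011] [0.4296 0.167  0.052 ] [0.4316 0.1677 0.052 ]
from [0.4612 0.1894 0.3031] yaw 0.28 shift units [-0.7   0.25  3.06] turn units -31.97 t 2.5 gw 0.0854 F [ 0.5 -0.4 -0.3] q7 -1.99
```

Call:
servo_tool(
  targets=[
    [[0,0,0.09],-1],
    [[0,0,0.09],-1],
    [[0,0,0.09],-1],
    [[0,0,0.09],-1],
    [[0,0,0.09],-1],
    [[0,0,0.09],-1],
    [[0,0,0.09],-1],
    [[0,0,0.09],-1],
    [[0,0,0.09],-1],
    [[0,0,0.09],-1],
    [[0,0,0.09],-1],
    [[0,0,0.09],-1],
  ],
  gripper=0.3,
  newtons=40,
)

```text
clock: 3.95
position: [0.4614, 0.1889, 0.2493]
tool_rot: [3.141, 0.001, 1.329]
force: [0.1, 0.2, 0.5]
grip_width: 0.0559
```

Call:
servo_tool(
  targets=[
    [[0,0,0.09],-1],
    [[0,0,0.09],-1],
    [[0,0,0.09],-1],
    [[0,0,0.09],-1],
    [[0,0,0.09],-1],
    [[0,0,0.09],-1],
    [[0,0,0.09],-1],
    [[0,0,0.09],-1],
    [[0,0,0.09],-1],
    [[0,0,0.09],-1],
    [[0,0,0.09],-1],
    [[0,0,0.09],-1],
  ],
)

```text
clock: 5.45
position: [0.4615, 0.1889, 0.1952]
tool_rot: [-3.141, 0.001, 2.376]
force: [-0.4, 0.1, -0.0]
grip_width: 0.0557
```

Call:
servo_tool(
  targets=[
    [[0,0,0.09],-1],
    [[0,0,0.09],-1],
    [[0,0,0.09],-1],
    [[0,0,0.09],-1],
    [[0,0,0.09],-1],
    [[0,0,0.09],-1],
    [[0,0,0.09],-1],
    [[0,0,0.09],-1],
    [[0,0,0],0],
  ],
)

```text
clock: 6.58
position: [0.4613, 0.189, 0.1591]
tool_rot: [-3.141, -0.0, 3.072]
force: [0.9, -0.2, -0.3]
grip_width: 0.0556
```

Run:
```python
from h import *
shot('wrist','e_wrist',None,1.4); plan([.4304,.1672,.02],3.07)
```

```text
from [0.4614 0.1894 0.1593] yaw 3.07 shift units [ 0.59 -0.48  2.79] turn units 0.0 t 6.6 gw 0.0552 F [0.5 0.  0.3] q7 0.3
```

View pics/e_wrist.png

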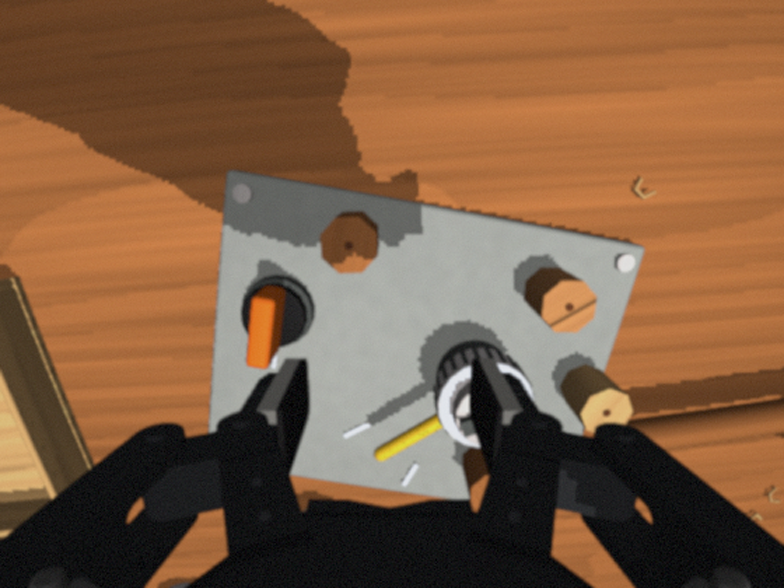

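Call:
servo_tool(
  targets=[
    [[0.3,-0.24,0.2],0],
    [[0.29,-0.24,0.4],0],
    [[0,0,0.6],0],
    [[0,0,0.6],0],
    [[0,0,0.5],0],
    [[0,0,0.3],0],
    [[0,0,0.19],0],
    [[0,0,0],0],
  ],
)

```text
clock: 7.62
position: [0.4302, 0.1682, 0.0198]
tool_rot: [-3.141, -0.0, 3.072]
force: [0.4, 0.1, 0.2]
grip_width: 0.0554
```

Run:
```python
from h import *
shot('wrist','f_wrist',None,1.4); plan([.4304,.1672,.02],3.07)
cw=bot.get_calibration('wrist')
```

```text
from [0.4304 0.1683 0.0202] yaw 3.072 shift units [-0.   -0.02  0.  ] turn units 0.03 t 7.7 gw 0.0553 F [-0.6 -0.3  1.1] q7 0.04
```

View pics/f_wrist.png

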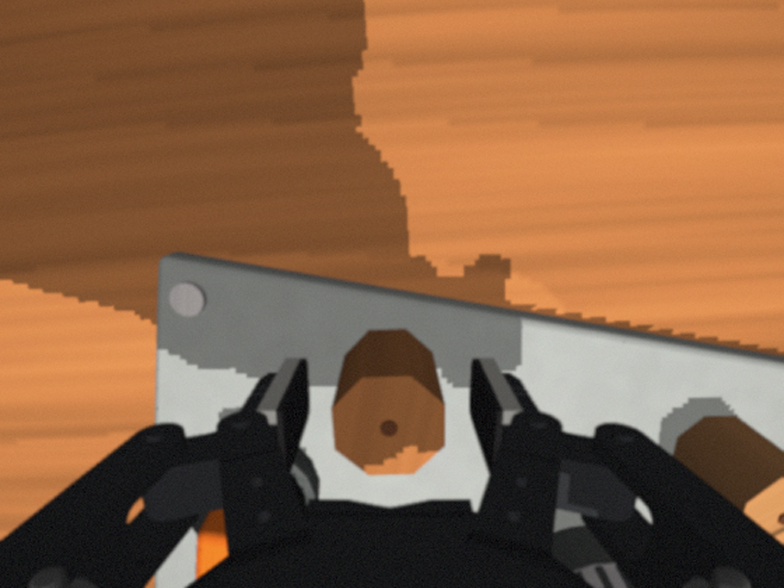

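Offcut D sits centred between the pads (388,425), flats aligned. Close and lift.

Call:
servo_tool(
  targets=[
    [[0,0,0],0],
    [[0,0,0],0],
    [[0,0,0],0],
    [[0,0,0],0],
  ],
  gripper=-1,
  newtons=40,
)

```text
clock: 8.18
position: [0.4306, 0.1684, 0.0205]
tool_rot: [3.141, 0.001, 3.073]
force: [-1.5, -1.5, 9.2]
grip_width: 0.0313
```

Call:
servo_tool(
  targets=[
    [[0,0,-0.4],0],
    [[0,0,-0.8],0],
    [[0,0,-0.8],0],
    [[0,0,0],0],
  ],
)

```text
clock: 8.68
position: [0.4314, 0.1687, 0.1222]
tool_rot: [3.141, 0.004, 3.073]
force: [-0.3, 0.7, -0.6]
grip_width: 0.031
```

Run:
```python
from h import *
plan([.50,-.13,.12],3.07)
# refine tray pose/rim by tri
t=cv2.imread('pics/a_top.png')[165:260,295:415]; cv2.imwrite('pics/g_top.png',cv2.resize(t,None,fx=5,fy=5,interpolation=cv2.INTER_CUBIC))
```

```text
from [0.4314 0.1687 0.1222] yaw 3.073 shift units [-1.78 -5.87  0.05] turn units 0.03 t 8.7 gw 0.031 F [-0.3  0.7 -0.6] q7 0.23
```

View pics/g_top.png

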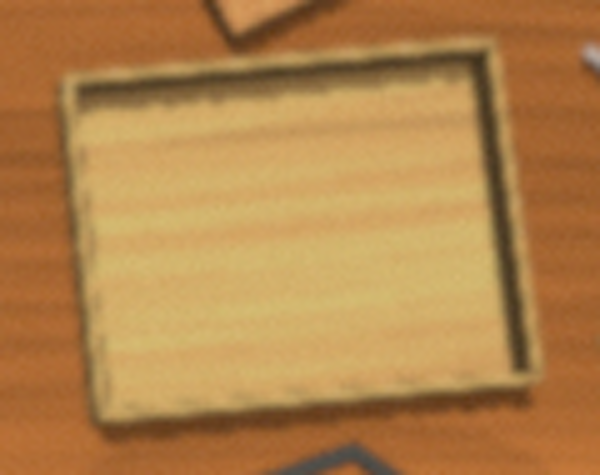

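Call:
servo_tool(
  targets=[
    [[-0.22,-0.77,0],0],
    [[-0.22,-0.77,0],0],
    [[-0.22,-0.77,0],0],
    [[-0.22,-0.77,0],0],
    [[-0.23,-0.77,0],0],
    [[-0.23,-0.77,0],0],
    [[-0.23,-0.77,0],0],
    [[-0.23,-0.78,0.2],0],
    [[0,0,0.5],0],
    [[0,0,0.2],0],
  ],
)

```text
clock: 9.93
position: [0.4982, -0.1456, 0.0734]
tool_rot: [3.141, -0.002, 3.073]
force: [0.6, 0.2, 0.1]
grip_width: 0.0315
```

Run:
```python
from h import *
plan([.50,-.145,.015],3.07)
```

```text
from [ 0.4982 -0.1456  0.0734] yaw 3.073 shift units [-0.04  0.01  1.17] turn units 0.03 t 9.9 gw 0.0315 F [0.6 0.2 0.1] q7 0.87
```

Call:
servo_tool(
  targets=[
    [[0,0,0.5],0],
    [[0,0,0.45],0],
    [[0,0,0.2],0],
    [[0,0,0],0],
  ],
)

```text
clock: 10.42
position: [0.4989, -0.1451, 0.0173]
tool_rot: [3.141, -0.0, 3.074]
force: [0.4, -0.2, 0.6]
grip_width: 0.0312
```

Call:
servo_tool(
  targets=[
    [[0,0,0],0],
    [[0,0,0],0],
    [[0,0,-0.3],0],
    [[0,0,-0.6],0],
    [[0,0,-0.7],0],
    [[0,0,-0.7],0],
    [[0,0,0],0],
  ],
  gripper=0.15,
)

```text
clock: 11.3
position: [0.5001, -0.1457, 0.1354]
tool_rot: [-3.14, 0.004, 3.073]
force: [-0.4, -0.3, -0.8]
grip_width: 0.0488
```

Run:
```python
from h import *
shot('top','h_top',(130,150,420,290),2.7);plan([.4759,.2942,.13],3.06)
```

```text
from [ 0.4994 -0.1459  0.1339] yaw 3.073 shift units [1.07 8.75 0.07] turn units 0.15 t 11.3 gw 0.049 F [-0.2 -0.7 -0.9] q7 0.95
```

View pics/h_top.png

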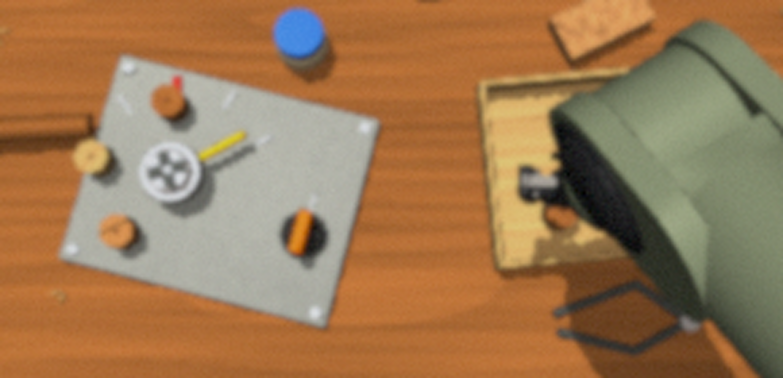

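Call:
servo_tool(
  targets=[
    [[0.11,0.88,0],0],
    [[0.11,0.88,0],0],
    [[0.11,0.88,0],0],
    [[0.11,0.87,0],0],
    [[0.11,0.88,0],0],
    [[0.1,0.87,0],0],
    [[0.11,0.87,0],0],
    [[0.1,0.88,0],0],
    [[0.1,0.87,0],0],
    [[0.1,0.87,0],0],
    [[0,0,0.2],0],
    [[0,0,0],0],
  ],
  gripper=0.3,
)

```text
clock: 12.85
position: [0.4754, 0.2937, 0.1212]
tool_rot: [-3.14, -0.002, 3.074]
force: [0.4, -0.6, 0.6]
grip_width: 0.0555
```

Run:
```python
from h import *
shot('wrist','i_wrist',None,1.4); plan([.4755,.2942,.02],3.06)
```

```text
from [0.4758 0.2934 0.1217] yaw 3.073 shift units [0.01 0.02 2.03] turn units 0.15 t 12.9 gw 0.0554 F [-0.1 -0.6  0.5] q7 0.15
```

View pics/i_wrist.png

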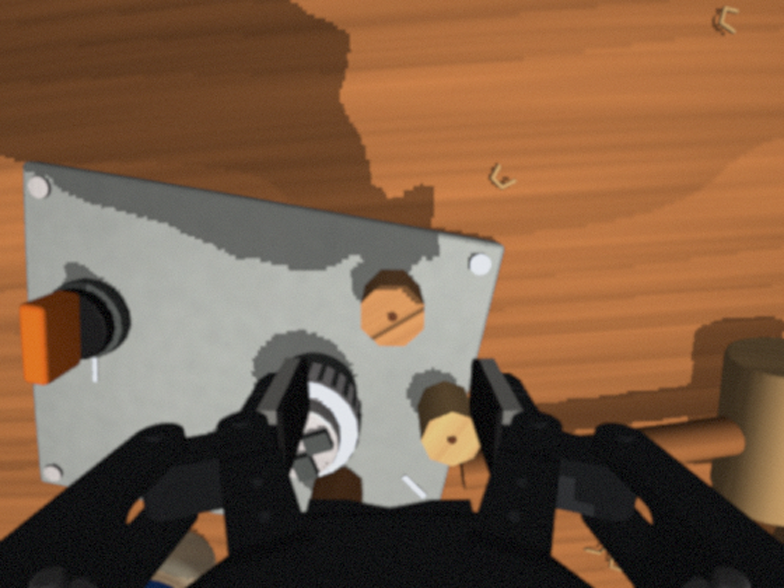

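Call:
servo_tool(
  targets=[
    [[0,0.02,0.5],0.15],
    [[0,0,0.6],0],
    [[0,0,0.5],0],
    [[0,0,0.3],0],
    [[0,0,0.13],0],
    [[0,0,0],0],
  ],
)

```text
clock: 13.65
position: [0.4762, 0.2954, 0.0211]
tool_rot: [3.141, 0.0, 3.06]
force: [0.7, 0.3, 0.2]
grip_width: 0.0554
```

Call:
servo_tool(
  targets=[
    [[0,0,0],0],
    [[0,0,0],0],
    [[0,0,0],0],
    [[0,0,0],0],
  ],
  gripper=-1,
)

```text
clock: 14.15
position: [0.4764, 0.2957, 0.0216]
tool_rot: [3.141, 0.001, 3.06]
force: [-1.0, -0.9, 7.3]
grip_width: 0.0315
```

Call:
servo_tool(
  targets=[
    [[0,0,-0.4],0],
    [[0,0,-0.8],0],
    [[0,0,-0.9],0],
    [[0,0,-0.1],0],
    [[0,0,0],0],
  ],
)

```text
clock: 14.78
position: [0.4763, 0.2953, 0.1315]
tool_rot: [3.141, 0.001, 3.06]
force: [0.3, 0.3, -0.4]
grip_width: 0.0309
```

Run:
```python
from h import *
plan([.58,-.15,.12],3.07)
```

```text
from [0.4763 0.2953 0.1315] yaw 3.06 shift units [-2.79 -8.71  0.23] turn units -0.12 t 14.8 gw 0.0309 F [ 0.3  0.3 -0.4] q7 0.15
```

Call:
servo_tool(
  targets=[
    [[-0.28,-0.87,0],0],
    [[-0.28,-0.87,0],0],
    [[-0.28,-0.87,0],0],
    [[-0.28,-0.87,0],0],
    [[-0.28,-0.87,0],0],
    [[-0.28,-0.87,0],0],
    [[-0.28,-0.87,0],0],
    [[-0.28,-0.87,0],0],
    [[-0.28,-0.87,0],0],
    [[-0.27,-0.87,0.2],0],
    [[0,0,0.5],0],
    [[0,0,0.2],0],
  ],
)

```text
clock: 16.27
position: [0.5786, -0.1486, 0.0837]
tool_rot: [3.14, -0.003, 3.061]
force: [0.1, 0.3, 0.2]
grip_width: 0.0313
```

Run:
```python
from h import *
plan([.58,-.15,.016],3.07)
```

```text
from [ 0.5786 -0.1486  0.0837] yaw 3.061 shift units [-0.03 -0.03  1.35] turn units -0.11 t 16.3 gw 0.0313 F [0.1 0.3 0.2] q7 0.94
```

Call:
servo_tool(
  targets=[
    [[0,0,0.5],0],
    [[0,0,0.5],0],
    [[0,0,0.25],0],
    [[0,0,0.09],0],
    [[0,0,0],0],
  ],
)

```text
clock: 16.9
position: [0.5799, -0.1492, 0.0189]
tool_rot: [3.141, 0.0, 3.06]
force: [-0.4, 0.4, -0.2]
grip_width: 0.0313
```

Call:
servo_tool(
  targets=[
    [[0,0,0],0],
    [[0,0,0],0],
    [[0,0,-0.3],0],
    [[0,0,-0.6],0],
    [[0,0,-0.7],0],
    [[0,0,-0.7],0],
    [[0,0,0],0],
  ],
  gripper=0.15,
)

```text
clock: 17.77
position: [0.5809, -0.1494, 0.1372]
tool_rot: [-3.141, 0.004, 3.06]
force: [0.1, -0.6, -0.1]
grip_width: 0.0492
```

Run:
```python
from h import *
shot('top','j_top',(130,150,420,290),2.7);plan([.5492,.3226,.14],3.53)
```

```text
from [ 0.5802 -0.1496  0.1355] yaw 3.06 shift units [ 1.39  9.36 -0.1 ] turn units -5.39 t 17.8 gw 0.0491 F [0.1 0.4 0.2] q7 0.99
```

View pics/j_top.png

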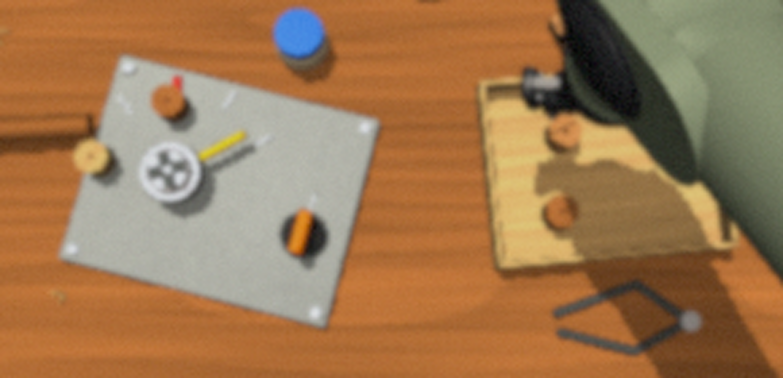

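Call:
servo_tool(
  targets=[
    [[0.13,0.85,0],0],
    [[0.13,0.85,0],0],
    [[0.13,0.85,0],0],
    [[0.13,0.85,0],0],
    [[0.13,0.85,0],0],
    [[0.13,0.85,0],0],
    [[0.13,0.85,0],0],
    [[0.12,0.85,0],0],
    [[0.12,0.85,0],0],
    [[0.12,0.85,0],0],
    [[0.12,0.86,0],0],
    [[0,0,0],0],
  ],
  gripper=0.3,
)

```text
clock: 19.32
position: [0.5467, 0.3263, 0.1335]
tool_rot: [3.14, -0.001, 3.065]
force: [0.6, -1.1, -0.6]
grip_width: 0.0552
```

Call:
servo_tool(
  targets=[
    [[0,0,0],-1],
    [[0,0,0],-1],
    [[0,0,0],-1],
    [[0,0,0],-1],
    [[0,0,0],-1],
    [[0,0,0],-0.4],
    [[0,0,0],0],
  ],
)

```text
clock: 20.2
position: [0.5485, 0.3222, 0.1335]
tool_rot: [-3.141, -0.001, -2.753]
force: [0.4, 0.4, -0.4]
grip_width: 0.0556
```

Run:
```python
from h import *
shot('wrist','k_wrist',None,1.4); plan([.5492,.3226,.02],3.53)
```

```text
from [0.5485 0.3224 0.1336] yaw -2.753 shift units [-0.02 -0.    2.27] turn units -0.0 t 20.2 gw 0.0554 F [-0.2 -0.6 -0.8] q7 0.68
```

View pics/k_wrist.png

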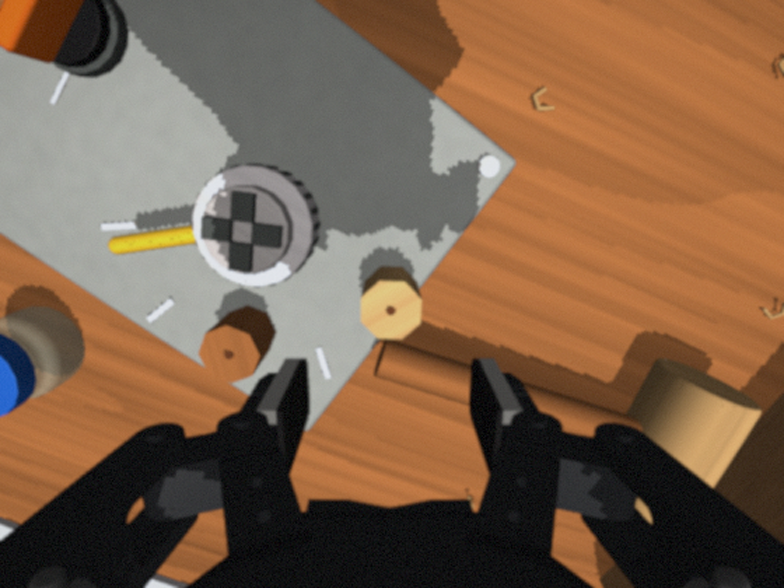

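Call:
servo_tool(
  targets=[
    [[-0.02,0,0.6],0],
    [[0,0,0.6],0],
    [[0,0,0.5],0],
    [[0,0,0.3],0],
    [[0,0,0.2],0],
    [[0,0,0.07],0],
    [[0,0,0],0],
  ],
  gripper=0.15,
)

```text
clock: 21.12
position: [0.5496, 0.3233, 0.0207]
tool_rot: [3.141, 0.0, -2.752]
force: [0.3, -0.4, 0.8]
grip_width: 0.049
```

Call:
servo_tool(
  targets=[
    [[0,0,0],0],
    [[0,0,0],0],
    [[0,0,0],0],
    [[0,0,0],0],
  ],
  gripper=-1,
)

```text
clock: 21.62
position: [0.5498, 0.3233, 0.0211]
tool_rot: [3.142, 0.001, -2.752]
force: [-0.3, -1.5, 6.6]
grip_width: 0.0309
```

Call:
servo_tool(
  targets=[
    [[0,0,-0.4],0],
    [[0,0,-0.8],0],
    [[0,0,-0.9],0],
    [[0,0,-0.1],0],
    [[0,0,0],0],
  ],
)

```text
clock: 22.25
position: [0.5496, 0.323, 0.1311]
tool_rot: [-3.141, 0.001, -2.752]
force: [-0.0, 0.2, -1.1]
grip_width: 0.0315
```

Run:
```python
from h import *
plan([.505,-.245,.12],3.07)
```

```text
from [0.5496 0.323  0.1311] yaw -2.752 shift units [  5.14 -10.17   0.22] turn units 5.29 t 22.2 gw 0.0315 F [-0.   0.2 -1.1] q7 0.68
```

Call:
servo_tool(
  targets=[
    [[0.43,-0.85,0],0],
    [[0.43,-0.85,0],0],
    [[0.43,-0.85,0],0],
    [[0.43,-0.85,0],0],
    [[0.43,-0.85,0],0],
    [[0.43,-0.85,0],0],
    [[0.43,-0.85,0],0],
    [[0.43,-0.85,0],0],
    [[0.43,-0.85,0],0],
    [[0.43,-0.84,0],0],
    [[0.42,-0.84,0],0],
    [[0.42,-0.84,0.2],0],
  ],
)

```text
clock: 23.75
position: [0.5045, -0.2465, 0.1199]
tool_rot: [3.141, -0.0, -2.752]
force: [1.1, -0.1, -0.4]
grip_width: 0.0311
```

Call:
servo_tool(
  targets=[
    [[0,0,0.5],0.5],
    [[0,0,0.2],0.5],
    [[0,0,0],0],
  ],
)

```text
clock: 24.12
position: [0.5043, -0.2446, 0.0842]
tool_rot: [3.14, -0.001, -2.838]
force: [-0.1, 0.3, -0.3]
grip_width: 0.0312
```

Run:
```python
from h import *
plan([.505,-.245,.017],3.07)
```

```text
from [ 0.5043 -0.2446  0.0842] yaw -2.838 shift units [-0.01 -0.02  1.34] turn units 4.29 t 24.1 gw 0.0312 F [-0.1  0.3 -0.3] q7 1.43
```

Call:
servo_tool(
  targets=[
    [[0,0,0.5],0],
    [[0,0,0.5],0],
    [[0,0,0.25],0],
    [[0,0,0.08],0],
    [[0,0,0],0],
  ],
)

```text
clock: 24.75
position: [0.5052, -0.2449, 0.0193]
tool_rot: [-3.141, 0.0, -2.839]
force: [-0.5, -1.0, -0.5]
grip_width: 0.0314
```

Call:
servo_tool(
  targets=[
    [[0,0,0],0],
    [[0,0,0],0],
    [[0,0,-0.3],0],
    [[0,0,-0.6],0.9],
    [[0,0,-0.7],0.9],
    [[0,0,-0.7],0.9],
    [[0,0,0],0.9],
    [[0,0,0],0.6],
    [[0,0,0],0],
  ],
  gripper=0.15,
)

```text
clock: 25.88
position: [0.5051, -0.2448, 0.1348]
tool_rot: [-3.141, 0.001, 3.078]
force: [-0.8, 0.1, -0.4]
grip_width: 0.0493
```

Run:
```python
from h import *
shot('top','l_top',(130,150,420,290),2.7);plan([.6068,.2494,.14],3.08)
```

```text
from [ 0.5051 -0.2449  0.1346] yaw 3.079 shift units [-1.41  9.99 -0.11] turn units -0.01 t 25.9 gw 0.049 F [-0.1 -0.4 -0.2] q7 1.16
```

View pics/l_top.png

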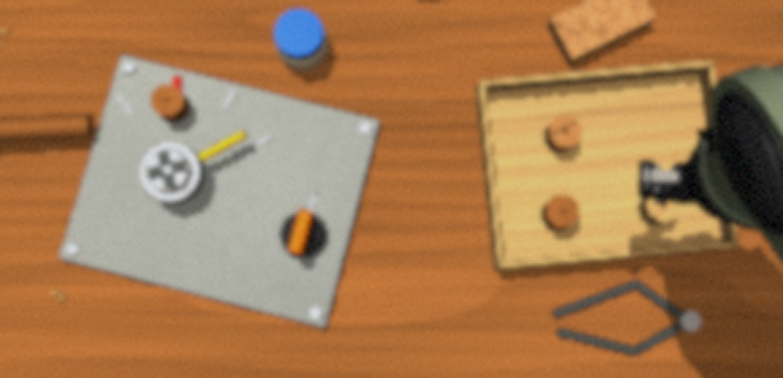

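Call:
servo_tool(
  targets=[
    [[-0.12,0.83,0],0],
    [[-0.12,0.83,0],0],
    [[-0.12,0.83,0],0],
    [[-0.12,0.83,0],0],
    [[-0.12,0.83,0],0],
    [[-0.12,0.83,0],0],
    [[-0.12,0.83,0],0],
    [[-0.12,0.84,0],0],
    [[-0.12,0.84,0],0],
    [[-0.11,0.84,0],0],
    [[-0.11,0.83,0],0],
    [[-0.11,0.83,0],0],
  ],
  gripper=0.15,
)

```text
clock: 27.42
position: [0.6073, 0.2505, 0.134]
tool_rot: [3.141, -0.0, 3.079]
force: [0.9, -0.4, 0.1]
grip_width: 0.0491
```

Call:
servo_tool(
  targets=[
    [[0,0,0],0],
    [[0,0,0],0],
    [[0,0,0],0],
  ],
)

```text
clock: 27.8
position: [0.6074, 0.2479, 0.1339]
tool_rot: [-3.141, 0.0, 3.077]
force: [0.3, 0.3, 0.9]
grip_width: 0.0493
```

Run:
```python
from h import *
shot('wrist','m_wrist',None,1.4); plan([.6066,.2494,.02],3.08)
```

```text
from [0.6075 0.2479 0.1339] yaw 3.077 shift units [0.02 0.03 2.28] turn units -0.04 t 27.9 gw 0.0493 F [-1.1  0.6 -0.1] q7 0.43
```

View pics/m_wrist.png

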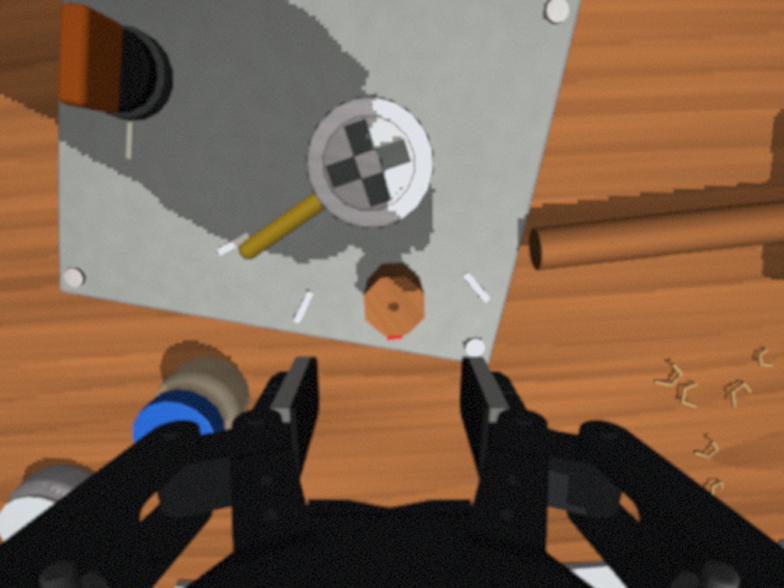

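Call:
servo_tool(
  targets=[
    [[0.02,0.03,0.6],0],
    [[0,0,0.6],0],
    [[0,0,0.5],0],
    [[0,0,0.3],0],
    [[0,0,0.2],0],
    [[0,0,0.08],0],
    [[0,0,0],0],
  ],
)

```text
clock: 28.72
position: [0.6065, 0.2508, 0.0201]
tool_rot: [3.141, 0.0, 3.078]
force: [-0.2, 0.6, -0.4]
grip_width: 0.0489
```

Call:
servo_tool(
  targets=[
    [[0,0,0],0],
    [[0,0,0],0],
    [[0,0,0],0],
    [[0,0,0],0],
  ],
  gripper=-1,
)

```text
clock: 29.22
position: [0.6067, 0.2508, 0.0206]
tool_rot: [3.141, 0.001, 3.078]
force: [-0.5, -0.4, 7.1]
grip_width: 0.0317
```

Call:
servo_tool(
  targets=[
    [[0,0,-0.4],0],
    [[0,0,-0.8],0],
    [[0,0,-0.9],0],
    [[0,0,-0.1],0],
    [[0,0,0],0],
  ],
)

```text
clock: 29.85
position: [0.6065, 0.2505, 0.1306]
tool_rot: [-3.142, 0.001, 3.078]
force: [0.1, -0.5, -0.2]
grip_width: 0.0316
```

Run:
```python
from h import *
plan([.585,-.245,.12],3.07)
```

```text
from [0.6065 0.2505 0.1306] yaw 3.078 shift units [-0.21 -9.92  0.21] turn units 0.09 t 29.9 gw 0.0316 F [ 0.1 -0.5 -0.2] q7 0.42
```

Call:
servo_tool(
  targets=[
    [[-0.02,-0.9,0],0],
    [[-0.02,-0.9,0],0],
    [[-0.02,-0.9,0],0],
    [[-0.02,-0.9,0],0],
    [[-0.02,-0.9,0],0],
    [[-0.02,-0.9,0],0],
    [[-0.02,-0.9,0],0],
    [[-0.02,-0.9,0],0],
    [[-0.02,-0.9,0],0],
    [[-0.02,-0.9,0],0],
    [[0,-0.92,0.2],0],
    [[0,0,0.5],0],
  ],
)

```text
clock: 31.35
position: [0.5837, -0.2491, 0.0936]
tool_rot: [-3.14, -0.0, 3.072]
force: [0.2, 1.0, -0.7]
grip_width: 0.0315
```

Call:
servo_tool(
  targets=[
    [[0,0,0.2],0],
    [[0,0,0],0],
  ],
)

```text
clock: 31.6
position: [0.5845, -0.2434, 0.0841]
tool_rot: [3.14, -0.001, 3.08]
force: [-0.4, -0.1, 0.7]
grip_width: 0.0318
```

Run:
```python
from h import *
plan([.585,-.245,.017],3.07)
```

```text
from [ 0.5845 -0.2434  0.0841] yaw 3.08 shift units [-0.01 -0.03  1.34] turn units 0.11 t 31.6 gw 0.0318 F [-0.4 -0.1  0.7] q7 1.14
```

Call:
servo_tool(
  targets=[
    [[0,0,0.5],0],
    [[0,0,0.5],0],
    [[0,0,0.25],0],
    [[0,0,0.08],0],
    [[0,0,0],0],
  ],
)

```text
clock: 32.22
position: [0.5848, -0.2449, 0.0184]
tool_rot: [3.141, 0.0, 3.078]
force: [-0.1, 0.2, -0.6]
grip_width: 0.0315
```

Call:
servo_tool(
  targets=[
    [[0,0,0],0],
    [[0,0,0],0],
    [[0,0,-0.3],0],
    [[0,0,-0.6],0],
    [[0,0,-0.8],0],
    [[0,0,-0.9],0],
    [[0,0,-0.4],0],
    [[0,0,0],0],
  ],
  gripper=0.15,
)

```text
clock: 33.22
position: [0.5851, -0.2452, 0.1701]
tool_rot: [-3.141, 0.002, 3.077]
force: [-0.1, -1.3, -0.5]
grip_width: 0.0489
```

Run:
```python
from h import *
shot('top','n_top',(130,150,420,290),2.7);
s=shot('side','n_side',(140,130,420,330),2.8);
plan([.4765,.1128,.15],2.9)
```

```text
from [ 0.5842 -0.2451  0.1678] yaw 3.078 shift units [2.61 7.01 0.36] turn units 2.03 t 33.3 gw 0.0496 F [ 0.7  1.2 -0.2] q7 1.21
```

View pics/n_top.png

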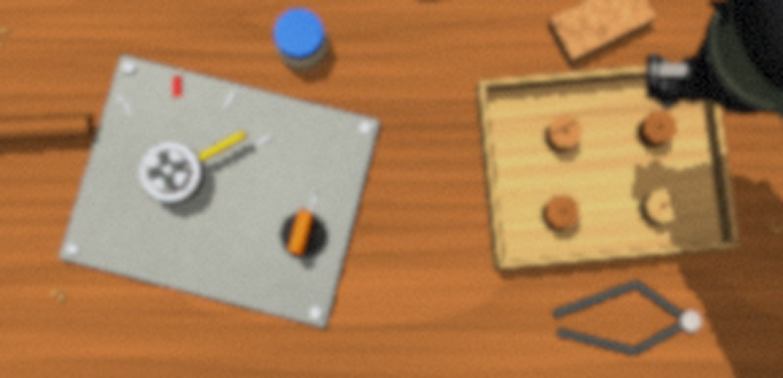

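View pics/n_side.png

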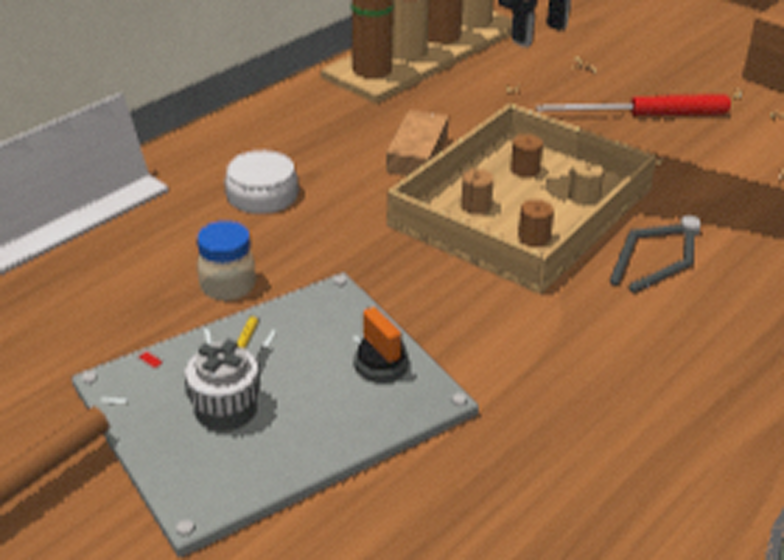

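Call:
servo_tool(
  targets=[
    [[0.29,0.78,0],0],
    [[0.29,0.78,0],0],
    [[0.29,0.78,0],0],
    [[0.29,0.78,0],0],
    [[0.29,0.78,0],0],
    [[0.29,0.78,0],0],
    [[0.29,0.78,0],0],
    [[0.29,0.78,0],0],
    [[0.29,0.77,0.36],0],
    [[0,0,0],1],
    [[0,0,0],1],
    [[0,0,0],0],
  ],
  gripper=-0.05,
)

```text
clock: 34.83
position: [0.4763, 0.113, 0.1496]
tool_rot: [-3.141, -0.001, 2.904]
force: [-0.5, -0.3, -0.9]
grip_width: 0.0406
```

Call:
servo_tool(
  targets=[
    [[0,0,0],0],
    [[0,0,0],0],
  ],
)

```text
clock: 35.08
position: [0.4767, 0.113, 0.1501]
tool_rot: [3.142, -0.0, 2.904]
force: [-0.1, -0.2, 0.8]
grip_width: 0.0402
```

Run:
```python
from h import *
ct=bot.get_calibration('top')
N=lambda x,y:(130+(x+.5)/2.7-.5,150+(y+.5)/2.7-.5)
r=atz(ct,N(178,86),.014); tip=atz(ct,N(243,134),.046); ax=np.array([.535,.2420,0])
for n,p in [('red',r),('tip',tip),('w0',atz(ct,N(263,140),.014)),('w1',atz(ct,N(229,99),.014)),('w3',atz(ct,N(123,104),.014))]:
    d=p-ax; print(n,p.round(4),np.hypot(d[0],d[1]).round(4),np.arctan2(d[1],d[0]).round(3))
shot('wrist','o_wrist',None,1.4); plan([.4765,.1128,.15],2.9)
```

```text
red [0.6305 0.2476 0.014 ] 0.0956 0.058
tip [0.5748 0.1742 0.046 ] 0.0786 -1.039
w0 [0.5742 0.158  0.014 ] 0.0927 -1.134
w1 [0.6171 0.1943 0.014 ] 0.0949 -0.527
w3 [0.611  0.3036 0.014 ] 0.0978 0.681
from [0.4767 0.113  0.1502] yaw 2.904 shift units [ 0. -0.  0.] turn units 0.04 t 35.1 gw 0.0405 F [ 0.2 -0.3  0.1] q7 0.3
```

View pics/o_wrist.png

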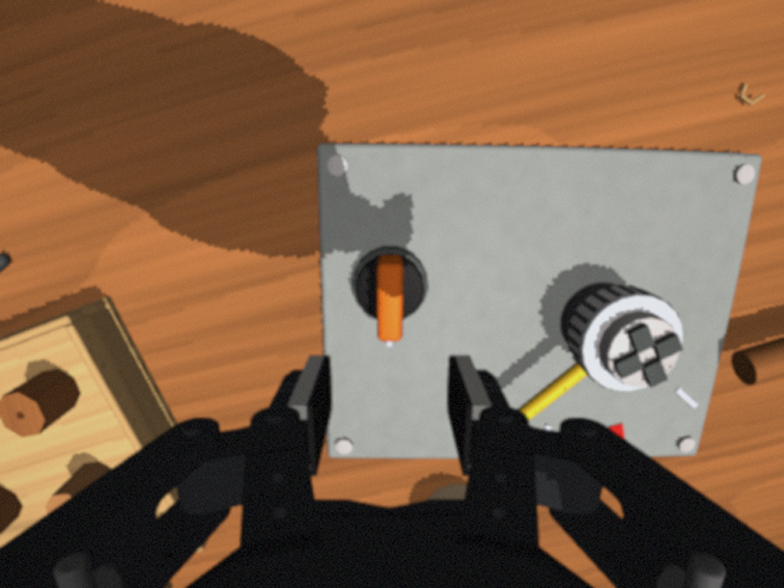

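Call:
servo_tool(
  targets=[
    [[0,0,0.6],0],
    [[0,0,0.6],0],
    [[0,0,0.5],0],
    [[0,0,0.3],0],
    [[0,0,0.15],0],
    [[0,0,0],0],
  ],
)

```text
clock: 35.88
position: [0.4768, 0.1132, 0.0429]
tool_rot: [3.142, -0.0, 2.903]
force: [0.9, 0.5, 0.2]
grip_width: 0.0405
```

Call:
servo_tool(
  targets=[
    [[0,0,0],0],
    [[0,0,0],0],
    [[0,0,0],0],
    [[0,0,0],0],
    [[0,0,0],0],
  ],
  gripper=-1,
)

```text
clock: 36.5
position: [0.4772, 0.113, 0.0435]
tool_rot: [3.142, 0.001, 2.903]
force: [-0.5, -0.2, 3.5]
grip_width: 0.0129
```

Call:
servo_tool(
  targets=[
    [[0,0,0],-0.5],
    [[0,0,0],-1],
    [[0,0,0],-1],
    [[0,0,0],-1],
    [[0,0,0],-1],
    [[0,0,0],-1],
    [[0,0,0],-1],
  ],
)

```text
clock: 37.38
position: [0.4772, 0.1141, 0.0436]
tool_rot: [3.14, 0.002, -2.81]
force: [-0.6, 5.1, 2.7]
grip_width: 0.0137
```

Call:
servo_tool(
  targets=[
    [[0,0,0],-1],
    [[0,0,0],-1],
    [[0,0,0],-1],
    [[0,0,0],-1],
    [[0,0,0],-1],
    [[0,0,0],-1],
    [[0,0,0],0],
  ],
)

```text
clock: 38.25
position: [0.4767, 0.1149, 0.0436]
tool_rot: [3.14, 0.003, -2.287]
force: [-3.6, 9.6, 3.4]
grip_width: 0.0133
```

Run:
```python
from h import *
plan([.4765,.1128,.15],2.9); print(bot.observe()['moment'])
```

```text
from [0.4767 0.1149 0.0436] yaw -2.287 shift units [ 0.03 -0.02 -2.13] turn units 12.57 t 38.2 gw 0.0133 F [-3.6  9.6  3.4] q7 1.13
[2.10290842 0.82754148 0.24268166]
```

Call:
servo_tool(
  targets=[
    [[0,0,0],0],
    [[0,0,0],0],
    [[0,0,0],0],
    [[0,0,-0.4],0],
    [[0,0,-0.8],0],
    [[0,0,-0.9],0],
    [[0,0,0],0],
  ],
  gripper=0,
)

```text
clock: 39.12
position: [0.4779, 0.1134, 0.1503]
tool_rot: [-3.139, 0.003, -2.29]
force: [0.1, -0.5, -0.8]
grip_width: 0.0425
```

Run:
```python
from h import *
shot('wrist','p_wrist',None,1.4); shot('top','p_top',(140,155,290,285),4.5); plan([.4765,.1128,.15],2.9)
```

```text
from [0.4769 0.1127 0.1478] yaw -2.29 shift units [ 0.    0.01 -0.04] turn units 12.53 t 39.2 gw 0.0423 F [-0.3  0.1 -0.4] q7 1.28
```

View pics/p_wrist.png

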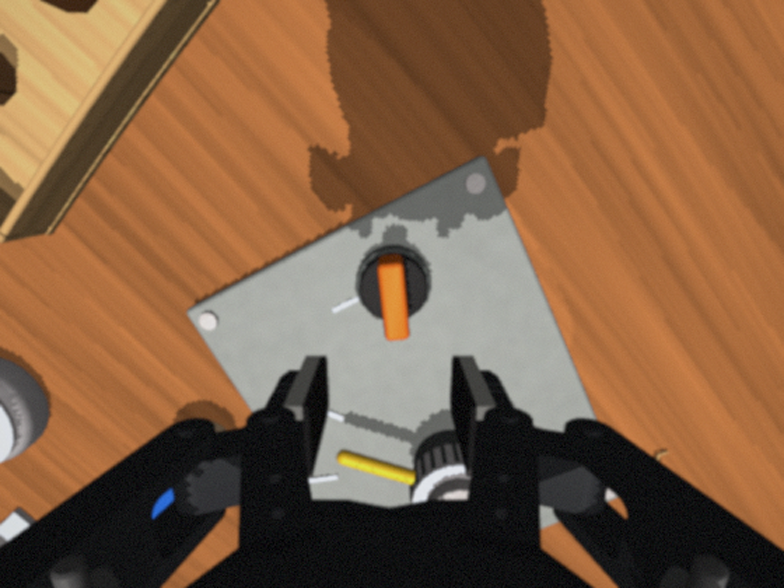

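View pics/p_top.png

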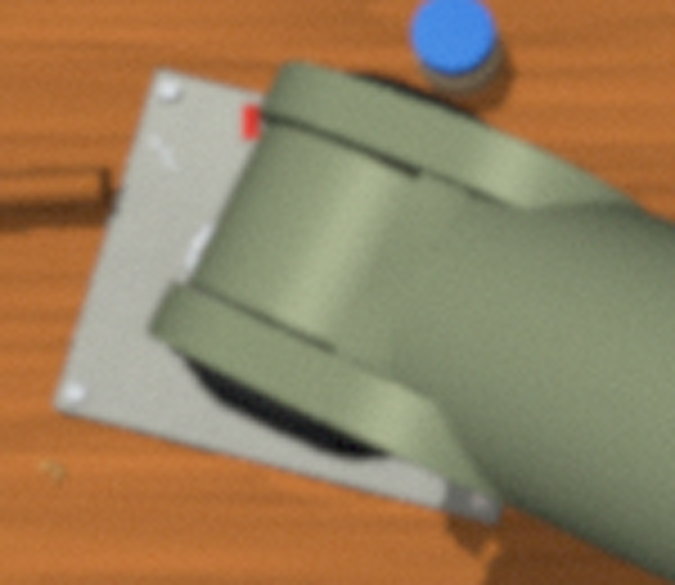

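Call:
servo_tool(
  targets=[
    [[0,0,0],1],
    [[0,0,0],1],
    [[0,0,0],1],
    [[0,0,0],1],
    [[0,0,0],1],
    [[0,0,0],1],
    [[0,0,0],1],
    [[0,0,0],1],
    [[0,0,0],1],
    [[0,0,0],1],
    [[0,0,0],1],
    [[0,0,0],1],
  ],
)

```text
clock: 40.72
position: [0.4763, 0.1128, 0.1468]
tool_rot: [-3.141, -0.002, 2.944]
force: [-1.0, 0.2, -0.1]
grip_width: 0.0427
```

Call:
servo_tool(
  targets=[
    [[0,0,0],1],
    [[0,0,0],1],
    [[0,0,0],1],
    [[0,0,0],1],
    [[0,0,0],1],
    [[0,0,0],1],
    [[0,0,0],1],
    [[0,0,0],1],
    [[0,0,0],1],
    [[0,0,0],0.7],
    [[0,0,0],0],
  ],
)

```text
clock: 42.1
position: [0.4764, 0.1129, 0.147]
tool_rot: [-3.14, -0.0, 2.101]
force: [-0.4, 0.2, -0.4]
grip_width: 0.0426
```

Run:
```python
from h import *
plan([.5674,.1873,.13],-1.04+np.pi)
```

```text
from [0.4764 0.1129 0.147 ] yaw 2.101 shift units [0.36 2.32 0.34] turn units -0.01 t 42.1 gw 0.0426 F [-0.4  0.2 -0.4] q7 -0.34
```

Call:
servo_tool(
  targets=[
    [[0.12,0.77,0],0],
    [[0.12,0.77,0],0],
    [[0.12,0.78,0.3],0],
    [[0,0,0],0],
    [[0,0,0],0],
  ],
)

```text
clock: 42.72
position: [0.5671, 0.1869, 0.1322]
tool_rot: [-3.14, -0.0, 2.102]
force: [0.5, -0.7, -0.3]
grip_width: 0.0424
```

Run:
```python
from h import *
shot('wrist','q_wrist',None,1.4);plan([.5674,.1873,.034],-1.04+np.pi)
```

```text
from [0.5672 0.1866 0.1326] yaw 2.101 shift units [0.01 0.01 1.97] turn units -0.01 t 42.8 gw 0.0424 F [-0.6  0.3 -0.1] q7 -0.39
```

View pics/q_wrist.png

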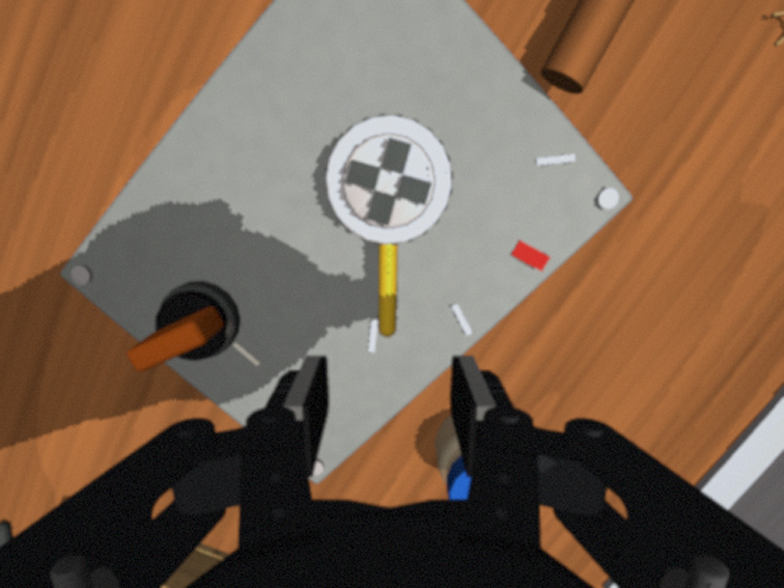

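Call:
servo_tool(
  targets=[
    [[0,0,0.6],0],
    [[0,0,0.6],0],
    [[0,0,0.5],0],
    [[0,0,0.26],0],
    [[0,0,0],0],
  ],
)

```text
clock: 43.4
position: [0.5675, 0.1869, 0.0347]
tool_rot: [-3.141, -0.0, 2.1]
force: [0.5, 0.4, 0.4]
grip_width: 0.0427
```

Call:
servo_tool(
  targets=[
    [[0,0,0],0],
    [[0,0,0],0],
    [[0,0,0],0],
  ],
  gripper=-0.48,
)

```text
clock: 43.78
position: [0.5681, 0.1873, 0.0353]
tool_rot: [3.141, 0.0, 2.1]
force: [0.3, -0.5, -0.4]
grip_width: 0.0223
```

Call:
servo_tool(
  targets=[
    [[0.005,0.112,0],-1],
    [[0.005,0.112,0],-1],
    [[0.005,0.112,0],-1],
    [[0.005,0.112,0],-1],
    [[0.005,0.112,0],-1],
    [[0.005,0.112,0],-1],
  ],
)

```text
clock: 44.52
position: [0.5914, 0.211, 0.035]
tool_rot: [3.142, 0.0, 2.627]
force: [0.0, -0.7, 0.3]
grip_width: 0.0218
```

Run:
```python
from h import *
a=-1.04+6*np.radians(5)
plan([.535+.064*np.cos(a),.2425+.064*np.sin(a),.034],a+np.pi); shot('wrist','r_wrist',None,1.4)
```

```text
from [0.5914 0.211  0.035 ] yaw 2.627 shift units [ 0.01 -0.01  0.02] turn units 0.02 t 44.5 gw 0.0218 F [ 0.  -0.7  0.3] q7 -0.01
```

View pics/r_wrist.png

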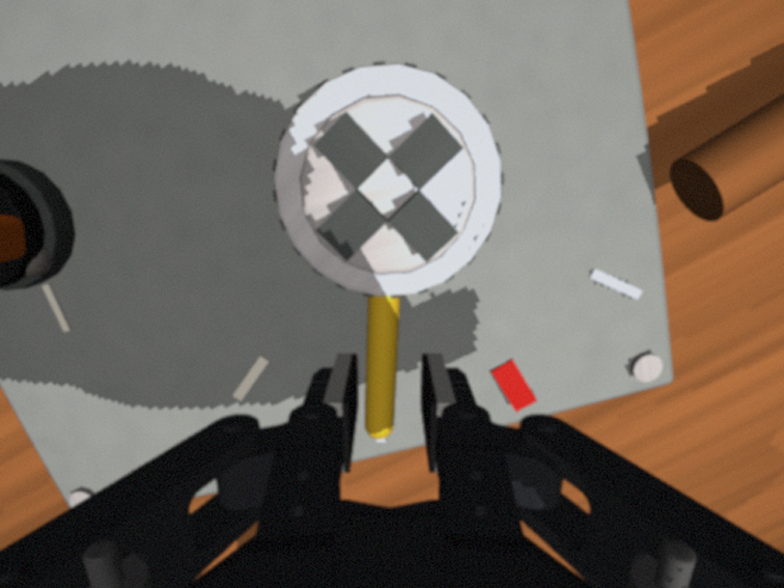

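Call:
servo_tool(
  targets=[
    [[0.005,0.112,0],-1],
    [[0.005,0.112,0],-1],
    [[0.005,0.112,0],-1],
    [[0.005,0.112,0],-1],
    [[0.005,0.112,0],-1],
    [[0.005,0.112,0],-1],
    [[0,0.07,0],-0.6],
    [[0,0,0],0],
  ],
)

```text
clock: 45.58
position: [0.5994, 0.2467, 0.0348]
tool_rot: [3.141, -0.0, -3.085]
force: [-0.5, -0.5, -0.2]
grip_width: 0.0223
```

Call:
servo_tool(
  targets=[
    [[0,0,0],0],
    [[0,0,0],0],
    [[0,0,0],0],
  ],
  gripper=0,
)

```text
clock: 45.95
position: [0.5996, 0.2465, 0.0349]
tool_rot: [-3.142, 0.0, -3.084]
force: [0.3, -0.2, -0.9]
grip_width: 0.0428
```

Run:
```python
from h import *
plan([.58,.26,.034],np.pi); shot('wrist','s_wrist',None,1.4)
```

```text
from [0.5996 0.2465 0.0349] yaw -3.084 shift units [0.38 0.29 0.02] turn units 0.66 t 46.0 gw 0.0428 F [ 0.3 -0.2 -0.9] q7 0.48
```

View pics/s_wrist.png

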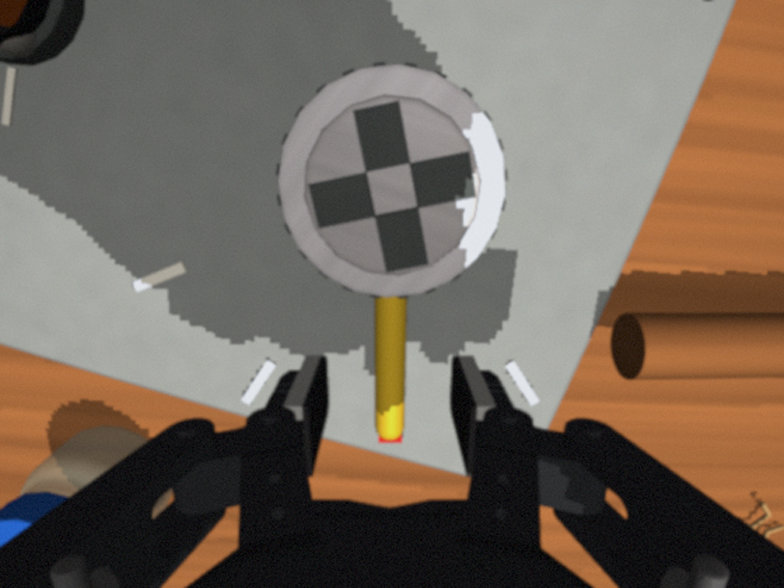

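Call:
servo_tool(
  targets=[
    [[0,0,-0.3],0],
    [[0,0,-0.7],0],
    [[0,0,-0.8],0],
    [[0,0,-0.5],0],
    [[0,0,0],0],
  ],
)

```text
clock: 46.62
position: [0.6002, 0.2469, 0.152]
tool_rot: [3.141, 0.003, -3.084]
force: [-0.9, 0.8, -0.7]
grip_width: 0.0428
```

Run:
```python
from h import *
plan([.4767,.1130,.15],-2.18)
```

```text
from [0.6002 0.2469 0.152 ] yaw -3.084 shift units [ 2.62 -2.53  0.03] turn units -10.35 t 46.6 gw 0.0428 F [-0.9  0.8 -0.7] q7 0.57
```

Call:
servo_tool(
  targets=[
    [[0.65,-0.63,0],0],
    [[0.66,-0.63,0],0],
    [[0.66,-0.63,0],0],
    [[0.65,-0.64,0],0],
    [[0,0,0],-1],
    [[0,0,0],-1],
    [[0,0,0],-1],
    [[0,0,0],-1],
    [[0,0,0],-1],
    [[0,0,0],-1],
    [[0,0,0],-1],
    [[0,0,0],-1],
  ],
)

```text
clock: 48.12
position: [0.4758, 0.1125, 0.1492]
tool_rot: [3.141, -0.001, -2.382]
force: [-0.3, 0.0, -0.0]
grip_width: 0.0429
```

Call:
servo_tool(
  targets=[
    [[0,0,0],-1],
    [[0,0,0],-1],
    [[0,0,0],-0.35],
    [[0,0,0],0],
    [[0,0,0],0],
  ],
)

```text
clock: 48.75
position: [0.4761, 0.1127, 0.1497]
tool_rot: [3.141, -0.0, -2.181]
force: [-0.8, -0.2, 0.2]
grip_width: 0.0423
```

Run:
```python
from h import *
plan([.4767,.1130,.042],-2.18); shot('wrist','t_wrist',None,1.4)
```

```text
from [0.4761 0.1127 0.1497] yaw -2.181 shift units [-0.01 -0.01  2.15] turn units -0.02 t 48.8 gw 0.0423 F [-0.8 -0.2  0.2] q7 1.38
```

View pics/t_wrist.png

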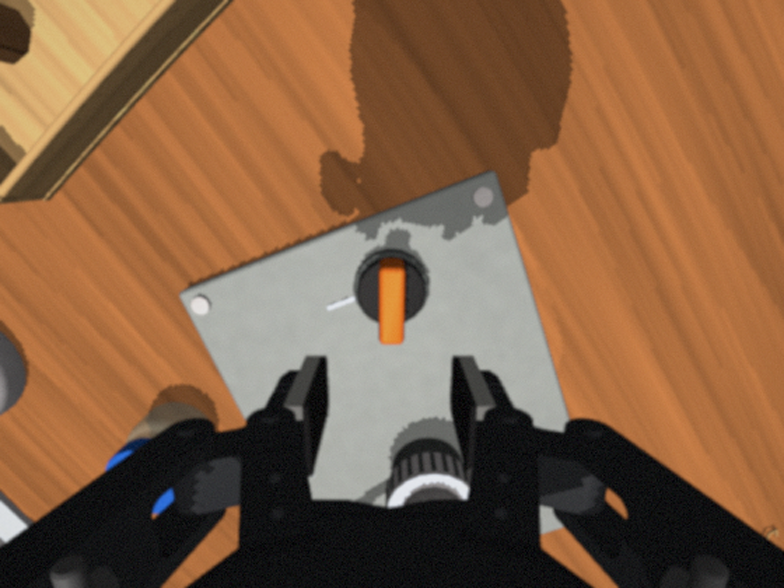

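Aligned with the released bar (391,300). Grip and turn clockwise.

Call:
servo_tool(
  targets=[
    [[0,0,0.6],0],
    [[0,0,0.6],0],
    [[0,0,0.5],0],
    [[0,0,0.3],0],
    [[0,0,0.15],0],
    [[0,0,0],0],
  ],
)

```text
clock: 49.55
position: [0.4762, 0.1128, 0.0424]
tool_rot: [3.142, 0.0, -2.18]
force: [-0.0, -0.5, 0.3]
grip_width: 0.043
```

Call:
servo_tool(
  targets=[
    [[0,0,0],0],
    [[0,0,0],0],
    [[0,0,0],0],
    [[0,0,0],0],
    [[0,0,0],0],
  ],
  gripper=-1,
)

```text
clock: 50.18
position: [0.4756, 0.1134, 0.0431]
tool_rot: [3.141, 0.001, -2.18]
force: [-9.9, 2.7, 13.6]
grip_width: 0.0128
```

Call:
servo_tool(
  targets=[
    [[0,0,0],0.5],
    [[0,0,0],1],
    [[0,0,0],1],
    [[0,0,0],1],
    [[0,0,0],1],
    [[0,0,0],1],
    [[0,0,0],1],
  ],
)

```text
clock: 51.05
position: [0.4754, 0.1133, 0.0431]
tool_rot: [3.141, -0.0, -2.75]
force: [-9.3, 1.1, 13.7]
grip_width: 0.0131
```

Call:
servo_tool(
  targets=[
    [[0,0,0],1],
    [[0,0,0],1],
    [[0,0,0],1],
    [[0,0,0],1],
    [[0,0,0],1],
    [[0,0,0],1],
    [[0,0,0],0],
  ],
)

```text
clock: 51.92
position: [0.4753, 0.1133, 0.0431]
tool_rot: [3.141, -0.001, 3.011]
force: [-10.0, 1.4, 14.2]
grip_width: 0.013
```

Run:
```python
from h import *
plan([.4767,.1130,.15],2.9)
```

```text
from [0.4753 0.1133 0.0431] yaw 3.011 shift units [-0.03 -0.   -2.14] turn units 1.28 t 51.9 gw 0.013 F [-10.    1.4  14.2] q7 0.23
```

Call:
servo_tool(
  targets=[
    [[0,0,0],0],
    [[0,0,0],0],
    [[0,0,0],0],
    [[0,0,-0.4],0],
    [[0,0,-0.8],0],
    [[0,0,-0.9],0],
    [[0,0,-0.9],0],
    [[0,0,-0.9],0],
    [[0,0,0],0],
  ],
  gripper=0,
)

```text
clock: 53.05
position: [0.4772, 0.1131, 0.2399]
tool_rot: [3.141, 0.004, 3.012]
force: [-0.1, 0.4, -1.7]
grip_width: 0.0426
```

Run:
```python
from h import *
plan([.42,-.05,.25],2.9);shot('wrist','u_wrist',None,1.4)
```

```text
from [0.4772 0.1131 0.2399] yaw 3.012 shift units [ 0.71 -3.38 -0.21] turn units 1.28 t 53.0 gw 0.0426 F [-0.1  0.4 -1.7] q7 0.53
```

View pics/u_wrist.png

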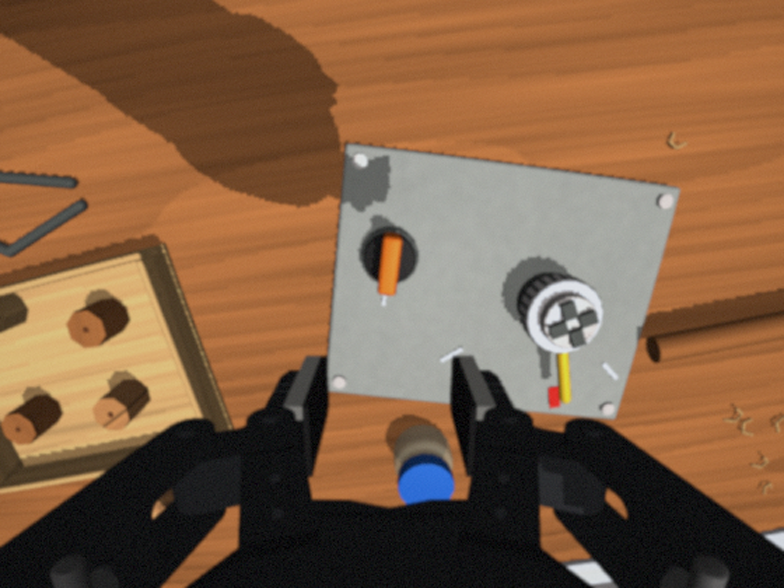

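Call:
servo_tool(
  targets=[
    [[0.1,-0.9,0],0],
    [[0.1,-0.9,0],0],
    [[0.1,-0.9,0],0],
    [[0.1,-0.9,0],0],
    [[0.1,-0.9,0],0],
    [[0.1,-0.9,0],0],
    [[0.1,-0.9,0],0],
    [[0.1,-0.9,0],0],
    [[0.1,-0.9,0],0],
    [[0.1,-0.9,0],0],
    [[0,0,0],0],
  ],
)

```text
clock: 54.48
position: [0.3669, -0.3295, 0.2358]
tool_rot: [3.14, -0.001, 3.008]
force: [0.4, 2.5, 0.3]
grip_width: 0.0425
```

Run:
```python
from h import *
ct=shot('top','v_top',(140,155,290,285),4.5);shot('side','v_side',None,1.4);shot('top','w_top',None,1.4)
p=cv2.imread('pics/v_top_raw.png')
ax=np.array([.535,.2425,.046]); 
for a in (1.2,):
  for w in (.058,): print(proj(ct,[ax+.083*np.array([np.cos(w),np.sin(w),0])]))
print(bot.observe()['position'])
```

```text
[[193.21822713 183.54678894]]
[ 0.36850915 -0.32615575  0.23677069]
```

View pics/v_top.png

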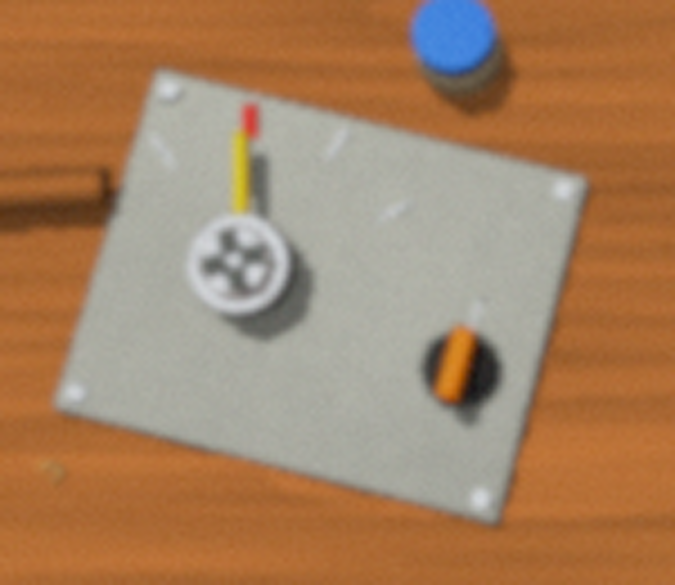

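View pics/v_side.png

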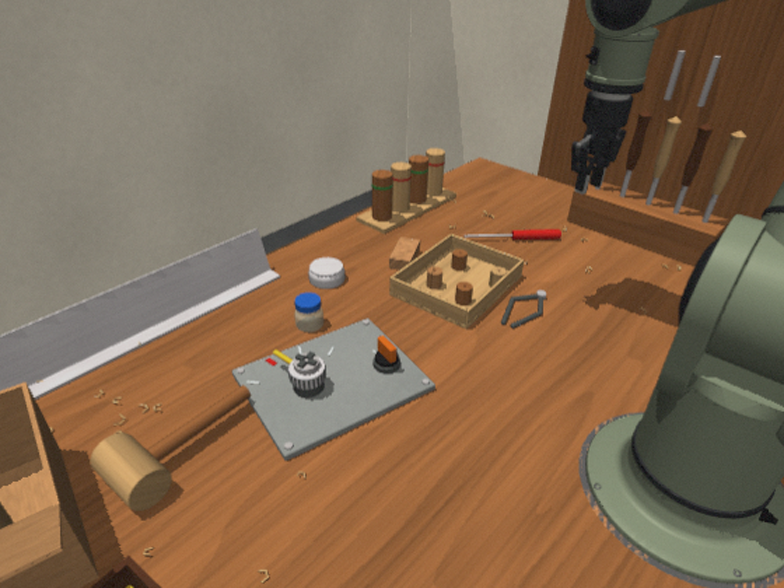

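View pics/w_top.png

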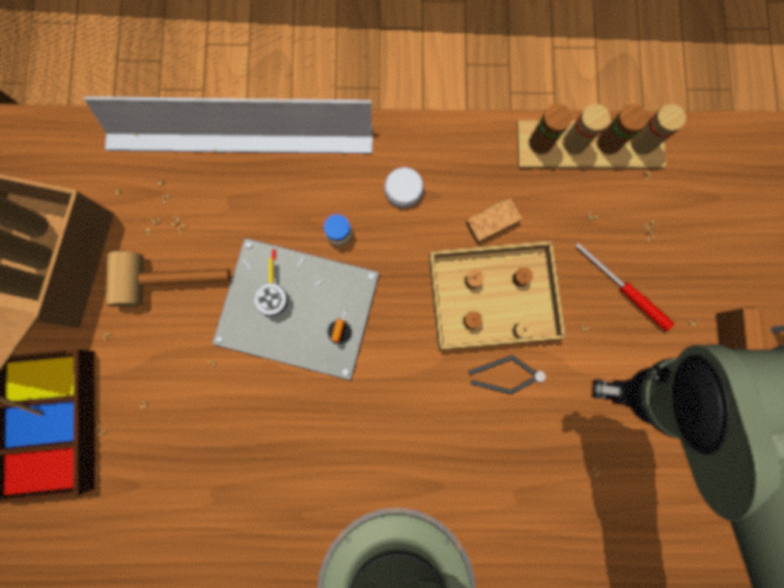

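Run:
```python
from workcell import bot
print(bot.job_done(), bot.observe()['clock'])
```

```text
the job is handed in; nothing more can be done
the job is handed in; nothing more can be done
```

The job was handed in after about 55 s. I found four offcuts on the plate and put all of them in the scrap tray. I then turned the lock knob to released, pushed the collar bar round to the red mark, and turned the knob back to locked.

The last pictures showed:
- **Offcuts:** all four stand in the tray and the plate is clear.
- **Collar:** the bar tip is within about 1 px of where it should appear when pointing at the red mark.
- **Lock knob:** its orange bar is in line with the white line.
- **Bystanders:** the jar, mallet, caliper, sanding block, tin and screwdriver looked to be where they started. I compared these by eye and did not measure them.

No check failed or disagreed. The highest force reading was about 17 N, while gripping and turning the knob back. I saw no grip slip, and no offcut was knocked aside.

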